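# Hold a vaccine carton over the code reader

### The arm

A 6-joint arm with a two-finger parallel gripper is mounted at the origin on the work surface. World frame = base frame: x ahead of the robot, y to its left, z up, the work surface at z = 0. Lengths are in m, angles in rad, forces in N, time in s.
With the tool pointing down it reaches from about 0.225 to 0.875 m from the base axis. Payload 3.4 kg.
Tool frame: the origin (TCP) lies on the mounting face of the last link; the fingertips stand 173 mm ahead of it and the grasp point (between the pads) lies 155 mm ahead of it; x points along the fingers, y is the direction in which the jaws open and shut, and the axes are right-handed (so a half turn about x gives the same grasp; the last joint's range is limited). The gripper opens to 85 mm and grips with 20 to 120 N. Pads are 22 mm wide; open, the fingers measure 114 mm over their backs; the gripper's body (76 mm by 85 mm) begins 54 mm behind the grasp point. The pads swing forward as they close: fully open they stand 13 mm farther back than shut.
Start: joints at [1.008, 0.276, 1.505, -0, 1.361, -0.121], TCP at [0.246, 0.52, 0.405] pointing down, gripper open.
Joint ranges: [-2.89, 2.89], [-0.75, 2.08], [0.22, 2.7], [-1.18, 4.32], [0.11, 2.71], [-2.7, 2.7]. Speed limits (rad/s): [2.57, 2.57, 3.14, 3.14, 3.14, 3.14].

### API

Orientations are given as a unit quaternion [w, x, y, z].
In Python, from rig import manip gives the robot as it stands.
- The arm moves only by the tool arm_command, never from a script. Its argument "targets" is a list of rows, each an object with "dp": the shift along the tool's x, y, z in m, a list of three; "turn": the turn, a rotation vector about the tool's x, y, z in degrees, a list of three; "grip": the opening, from -1 (shut) to 1 (fully open). In form: [{"dp": [tx, ty, tz], "turn": [wx, wy, wz], "grip": grip}, ...]. A call has 1 to 8 rows; each row shifts and turns the commanded pose from where the row before left it, along the tool's axes as they then stand; what a row does not reach is not made up. A row lasts 1/10 s, in which the tool goes at most 50 mm and 8.59 degrees, less where a joint would pass 70% of its speed; a pose out of reach is approached as far as the arm can. A call with a gripper value outside its range is refused whole. The fingers move at their own pace and stop on an object; "grip_force" is the grip in N (left out, the last holds). Time passes only in rows, so rows that do not move let the fingers close. It gives the time, the measured TCP pose, the force and the opening at its end, in the units of the state.
- manip.get_state(): the state, without advancing time (a new reading comes with each control period).
- manip.get_image(name): name is "scene" or "top" or "wrist"; returns the picture (400x640x3 uint8, red, green, blue); there is no depth.
- manip.calibration(name): a dict with "fx", "fy", "cx", "cy" (pixels), "R" (3x3) and "t" (3): a world point X has camera coordinates R X + t. Camera axes: x right, y down, z forward; pixel columns grow to the right and rows downward; lengths in m; the calibration is good to about 2 mm. The wrist camera is an equidistant fisheye: a pixel r from the principal point sees the ray r / f radians off the axis. A picture is of the moment at which its call begins: read the wrist's pose just before it. calibration takes no time and is no camera call; for the wrist camera it gives the pose at the moment of the call.
- manip.sign_off(): hands the job in, once; it reports no verdict.
The state is a dict: "clock": time; "qpos": joint angles; "qd": joint speeds; "effort": joint torques, N m; "position": TCP position; "ee_rot": TCP orientation; "contact_force": force on the tool from outside, world axes, zero at the start; "moment": the same for the moment, N m; "width": finger opening in m.
Only numpy, scipy, OpenCV 4.12 (cv2) and the standard library are available. Lean on these libraries where they do the work, as an engineer would, in place of code of your own. Each camera call takes 0.05 s, during which the arm holds its last target.

### The job

Take the tallest carton out of the divided basket and hold it over the desk code reader so that the bar code on its bottom end can be read: upright, centred over the glass window, the carton's wide side running along the window's long side, its bottom about 2 cm above the glass. Never touch the reader with anything, and leave the other goods in the basket, the vial rack, the jar and the phone standing and lying where they are. Finish while holding the carton there, still and in the gripper; do not put it down.

Things in the scene. Friction and masses are not known exactly. Their poses are not given: they have to be found in the camera images.
- tall_carton_mid (a point): Centre (half-way up) of the tallest carton: stiff plain white carton with a pale band, 32 (own x) x 48 (own y, wide side) x 105 mm (own z, up), about 45 g. It stands loose on its coded end in one of the basket's compartments, roughly square with it. Its bottom is 52.5 mm below this point. Grip it from above across the 32 mm, where it stands out above the basket's walls.
- tall_carton: The same tallest carton; origin at the centre of its bottom end, where the bar code is.
- basket: Light grey plastic desk basket fixed to the desk, 184 x 184 x 54 mm high; walls and crossing dividers 4 mm thick, all 54 mm high, floor 4 mm thick; 2 x 2 compartments 86 mm square, centred 45 mm from the middle along its x and y, one thing in each, changing places. Origin at the centre of its underside; z up. It stands left or right of the vial rack.
- reader: Desk code reader fixed to the desk, a dark box 106 (own x) x 126 (own y) x 70 mm high on a rubber foot, with a dark glass window in its top framed by an aluminium bezel. Origin at the centre of its underside. It stands on the other side of the vial rack from the basket.
- reader_window (a point): Centre of the reader's glass window, in its level top face 70 mm above the desk; the window is 44 mm along own x and 70 mm along own y (long side, marked by a thin red aiming line); z up.
- short_carton: The short carton, same make, 32 x 48 x 62 mm high, standing in another compartment; to be left alone. Origin at the centre of its underside.
- square_carton: The square carton, 40 x 40 x 66 mm high, standing in another compartment; to be left alone. Origin at the centre of its underside.
- diluent: The diluent bottle, glass with a metal cap, 38 mm across x 64 mm high, standing in another compartment; to be left alone. Origin at the centre of its underside.
- vial_rack: White rack with four capped glass vials, one piece, 164 (own x) x 44 (own y) x 63 mm high, standing loose on the desk between basket and reader, its length pointing roughly away from the robot; origin at the centre of its underside; to be left alone.
- swab_jar: Stainless lidded swab jar, 66 mm across x 90 mm high with its knob, loose, beyond the vial rack; origin at the centre of its underside; to be left alone.
- phone: Phone lying flat on the desk's far part, 74 x 152 x 9 mm, loose; origin at the centre of its underside; to be left alone.
Things that resemble listed ones, but are neither listed nor needed, are in the scene too. Leave any orange or purple look-alike of the reader alone.

How it is judged:
By the outcome, as a careful person would: the job done as asked, in the order asked, and still so for the second after the job is handed in, while the arm keeps its last pose, push and grip.
It also fails if it takes over 45 s, if anything falls off the work surface, if the arm or the gripper's body presses on something with over 40 N, if the wrist force passes 120 N, or if a joint passes its speed limit or range.

## Working session

There is one attempt and no reset: what is moved stays moved. The work goes in short steps, Python scripts to look and compute and a tool call to move; the robot and the scene stay as the last step left them, time stands still between calls to the robot, and variables do not carry over. Pictures are saved under pics/ and viewed, and the job is handed in when it is done.

Besides the shell and the picture viewer there is one more tool, called after "Request:" in YAML: its name, and indented under it one key for each argument. arm_command: Moves the arm, as the interface text tells. Its arguments: {"type":"object","properties":{"targets":{"type":"array"},"grip_force":{"type":"number"}},"required":["targets"]}

```bash
mkdir -p pics; ls
python3 - <<'E'
from rig import manip
import cv2
print(manip.get_state())
for n in ["scene","top","wrist"]:
    print(n,manip.calibration(n))
    cv2.imwrite(f"pics/a_{n}.png",manip.get_image(n)[:,:,::-1])
E
```

```text
pics
{'clock': 0.0, 'qpos': array([ 1.00795849e+00,  2.76596327e-01,  1.50615628e+00, -5.70651144e-06,
        1.36072731e+00, -1.20993933e-01]), 'qd': array([-0.00061472,  0.00085193, -0.00071379,  0.00074812, -0.00102146,
        0.00058845]), 'effort': array([-1.12314126e-04, -4.16773868e+01, -2.45807683e+01,  6.87454735e-05,
        1.10008079e-02,  1.98621467e-05]), 'position': array([0.2457555 , 0.51958632, 0.40382944]), 'ee_rot': array([ 0.68969906,  0.15431802,  0.69014279, -0.15557659]), 'contact_force': array([ 0.39415265,  0.46409594, -0.11231004]), 'moment': array([ 0.00984086,  0.02539809, -0.03630787]), 'width': 0.08547025456127394}
scene {'fx': 362.63113528602247, 'fy': 362.63113528602247, 'cx': 320.2827950319972, 'cy': 199.91096421884563, 'R': array([[ 0.79500332,  0.60638428, -0.01636525],
       [ 0.43488955, -0.58855732, -0.68152136],
       [-0.42289573,  0.53469467, -0.73161521]]), 't': array([-0.47023964, -0.15880967,  1.22597047])}
top {'fx': 410.80437766556656, 'fy': 410.80437766556656, 'cx': 322.43425428834377, 'cy': 203.87886882714878, 'R': array([[ 0.01222527, -0.99990262,  0.00673071],
       [-0.98071762, -0.01330316, -0.19497688],
       [ 0.19504743, -0.00421728, -0.98078474]]), 't': array([0.04250911, 0.55413136, 1.2598942 ])}
wrist {'fx': 309.70691628693146, 'fy': 309.70691628693146, 'cx': 315.82439224780654, 'cy': 190.7641701136152, 'R': array([[ 0.42723945,  0.90413486, -0.00256867],
       [ 0.86390537, -0.40738807,  0.29614605],
       [ 0.26670952, -0.12874436, -0.95513922]]), 't': array([-0.57311789, -0.03950666,  0.37962104])}
```

View pics/a_scene.png

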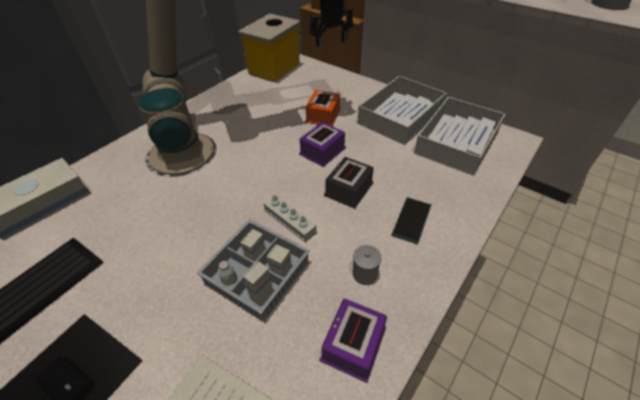

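View pics/a_top.png

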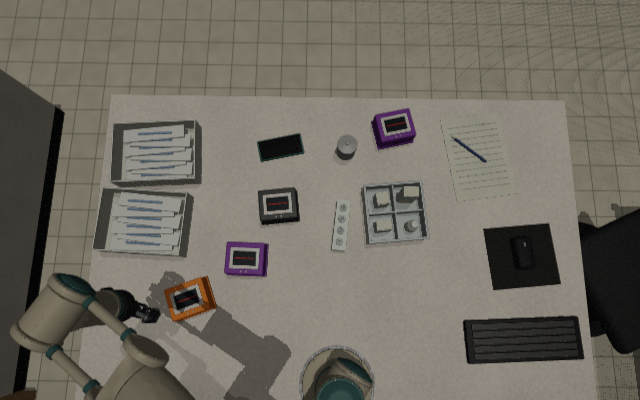

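View pics/a_wrist.png

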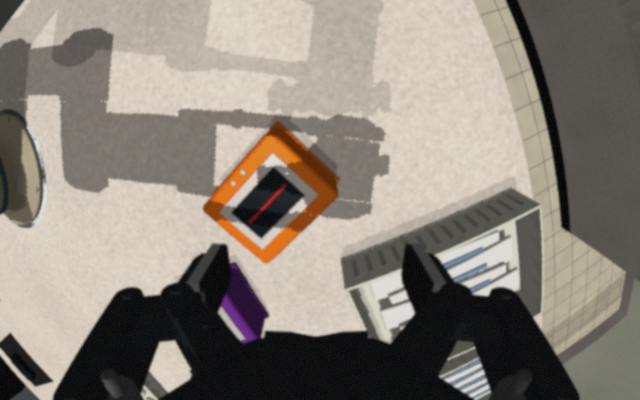

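The top view shows the black reader at about (278,205), the vial rack at (341,226), the basket at (394,212), the jar at (346,147), the phone at (280,147), and purple and orange look-alikes. Next I'll enlarge crops.

Run:
```python
import cv2
a=cv2.imread("pics/a_top.png")
cv2.imwrite("pics/b_top.png",cv2.resize(a[170:260,240:440],None,fx=4,fy=4,interpolation=cv2.INTER_CUBIC))
a=cv2.imread("pics/a_scene.png")
cv2.imwrite("pics/b_scene.png",cv2.resize(a[210:325,190:320],None,fx=5,fy=5,interpolation=cv2.INTER_CUBIC))
cv2.imwrite("pics/b_reader.png",cv2.resize(a[150:210,315:385],None,fx=8,fy=8,interpolation=cv2.INTER_CUBIC))
```

```text
(no output)
```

View pics/b_top.png

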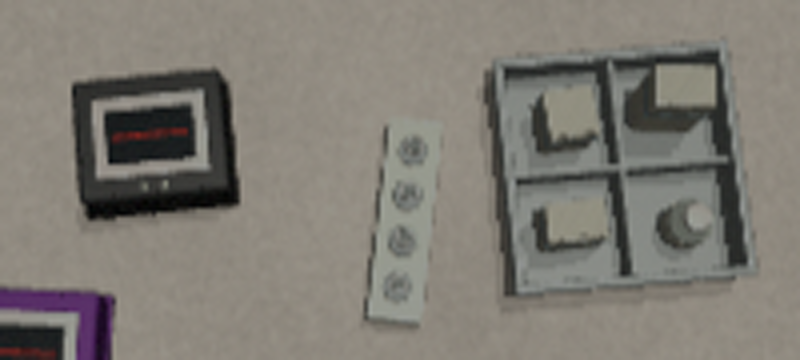

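View pics/b_scene.png

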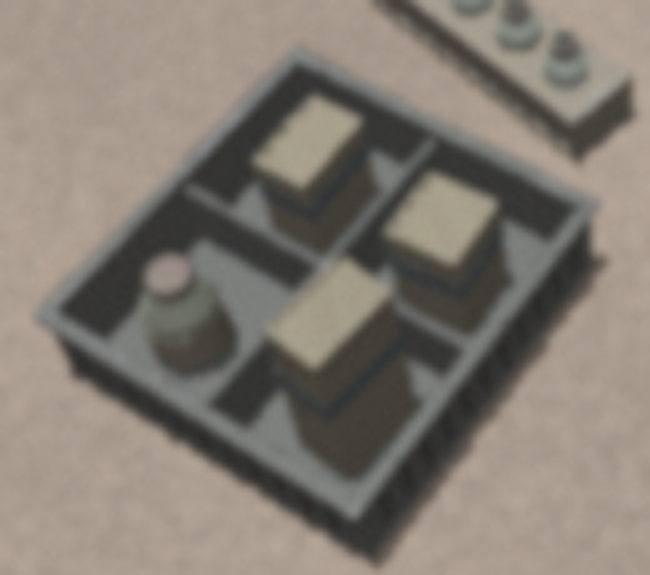

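View pics/b_reader.png

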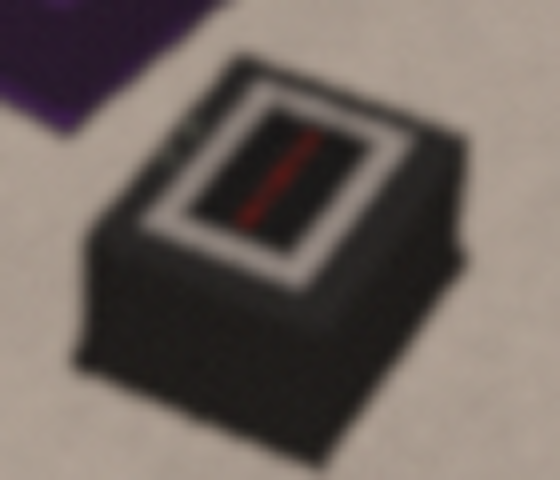

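Look-alikes for the tall carton, top-view pixels: short carton (382,224), square carton (383,199), bottle (413,225). The tall one is at (412,191), scene (256,273): it casts the longest shadow and has the highest body. The reader is the black box at top (278,205). The purple and orange boxes are not it.

```bash
cat > h.py <<'E'
import numpy as np
from rig import manip
def tri(pt,ps):
    A=[];b=[]
    for n,p in (("top",pt),("scene",ps)):
        c=manip.calibration(n);R=c["R"];t=c["t"]
        x=(p[0]-c["cx"])/c["fx"];y=(p[1]-c["cy"])/c["fy"]
        for r,k in ((0,x),(1,y)):
            A.append(R[r]-k*R[2]);b.append(k*t[2]-t[r])
    A=np.array(A);b=np.array(b)
    X,*_=np.linalg.lstsq(A,b,rcond=None)
    return X,np.linalg.norm(A@X-b)*400
def onz(n,p,z):
    c=manip.calibration(n);R=c["R"];t=c["t"]
    d=R.T@np.array([(p[0]-c["cx"])/c["fx"],(p[1]-c["cy"])/c["fy"],1]);o=-R.T@t
    return o+d*(z-o[2])/d[2]
def T(p,f,o): return [(p[i]+.5)/f-.5+o[i] for i in (0,1)]
E
python3 - <<'E'
from h import *
np.set_printoptions(precision=4,suppress=True)
t=lambda p:T(p,4,(240,170)); s=lambda p:T(p,5,(190,210)); r=lambda p:T(p,8,(315,150))
def go(name,tp,sp,sf,z):
    print(name); X=[]
    for a,b in zip(tp,sp):
        x,e=tri(t(a),sf(b)); X.append(x); print(x,round(e,2),onz("top",t(a),z)[:2],onz("scene",sf(b),z)[:2])
    print("mean",np.mean(X,0))
go("tall",[(660,65),(717,63),(717,108),(655,105)],[(395,295),(315,372)][:0] or [(395,295),(315,372),(265,330),(342,258)],s,.109)
go("win",[(104,110),(193,103),(197,155),(108,163)],[(370,152),(288,252),(190,208),(278,105)],r,.07)
go("basket",[(492,60),(728,42),(755,270),(508,295)],[(595,203),(355,515),(42,315),(297,50)],s,.054)
go("short",[(548,200),(605,198)],[(361,121),(303,192)],s,.066)
go("rack",[(388,122),(440,122),(418,325),(367,318)],[(632,80),(578,130)],s,.035)
E
```

```text
tall
[ 0.6045 -0.2019  0.1089] 1.37 [ 0.6029 -0.2038] [ 0.6061 -0.2002]
[ 0.605  -0.2479  0.1094] 0.01 [ 0.6051 -0.248 ] [ 0.6048 -0.2478]
[ 0.5709 -0.2463  0.1063] 0.82 [ 0.5695 -0.2468] [ 0.5734 -0.2461]
[ 0.5722 -0.1993  0.1057] 0.3 [ 0.5712 -0.1991] [ 0.5744 -0.2002]
mean [ 0.5882 -0.2239  0.1076]
win
[0.5691 0.2291 0.0671] 0.99 [0.5698 0.2299] [0.5696 0.2248]
[0.5763 0.16   0.0736] 0.52 [0.5764 0.1597] [0.5749 0.164 ]
[0.5354 0.1565 0.0741] 1.22 [0.5346 0.1553] [0.5342 0.1619]
[0.5278 0.2257 0.0701] 0.45 [0.5272 0.2251] [0.5282 0.2265]
mean [0.5521 0.1928 0.0712]
basket
[ 0.6189 -0.0803  0.0517] 0.42 [ 0.6188 -0.0795] [ 0.6195 -0.0821]
[ 0.6372 -0.27    0.0542] 0.68 [ 0.6365 -0.271 ] [ 0.6379 -0.2691]
[ 0.4517 -0.2854  0.0534] 0.43 [ 0.4512 -0.2859] [ 0.4525 -0.285 ]
[ 0.4286 -0.0935  0.0452] 1.22 [ 0.429  -0.0908] [ 0.4337 -0.0995]
mean [ 0.5341 -0.1823  0.0511]
short
[ 0.5027 -0.121   0.069 ] 0.14 [ 0.503  -0.1216] [ 0.5009 -0.1194]
[ 0.506  -0.1666  0.063 ] 0.32 [ 0.5052 -0.1665] [ 0.5083 -0.1674]
mean [ 0.5043 -0.1438  0.066 ]
rack
[0.5729 0.0042 0.0281] 0.76 [0.5705 0.0035] [0.5772 0.001 ]
[ 0.5723 -0.039   0.0298] 0.13 [ 0.5711 -0.0388] [ 0.5751 -0.0417]
mean [ 0.5726 -0.0174  0.029 ]
```

```bash
cat >> h.py <<'E'
from scipy.spatial.transform import Rotation as Ro
def st():
    s=manip.get_state();q=s["ee_rot"];R=Ro.from_quat(q,scalar_first=True).as_matrix();return s,R
def goal(p,psi):
    # p: desired TCP; psi deg: tool y direction in world, modulo 180
    s,R=st();best=None
    for k in (0,180):
        a=np.radians(psi+k);x=np.array([0,0,-1.]);y=np.array([np.cos(a),np.sin(a),0]);G=np.c_[x,y,np.cross(x,y)]
        rv=np.degrees(Ro.from_matrix(R.T@G).as_rotvec())
        print("turn(tool)",rv.round(2),"then dp in goal frame",(G.T@(np.array(p)-s["position"])).round(4),"dp in current frame",(R.T@(np.array(p)-s["position"])).round(4))
    print("t",s["clock"],"pos",s["position"].round(4),"q",s["qpos"].round(3),"w",s["width"].round(4),"F",s["contact_force"].round(2),"tooly yaw",np.degrees(np.arctan2(R[1,1],R[0,1])).round(2),"xdown",R[:,0].round(3))
E
python3 -c "
from h import *
goal([.56,-.20,.40],-2)"
```

```text
turn(tool) [6.669e+01 4.000e-02 8.000e-02] then dp in goal frame [0.004  0.3392 0.7083] dp in current frame [ 0.0047 -0.5162  0.5918]
turn(tool) [-1.1331e+02 -9.0000e-02  4.0000e-02] then dp in goal frame [ 0.004  -0.3392 -0.7083] dp in current frame [ 0.0047 -0.5162  0.5918]Traceback (most recent call last):
  File "<string>", line 3, in <module>
    goal([.56,-.20,.40],-2)
    ~~~~^^^^^^^^^^^^^^^^^^^
  File "h.py", line 28, in goal
    print("t",s["clock"],"pos",s["position"].round(4),"q",s["qpos"].round(3),"w",s["width"].round(4),"F",s["contact_force"].round(2),"tooly yaw",np.degrees(np.arctan2(R[1,1],R[0,1])).round(2),"xdown",R[:,0].round(3))
                                                                                 ^^^^^^^^^^^^^^^^
AttributeError: 'float' object has no attribute 'round'
```

Request:
arm_command:
  targets:
    - {"dp": [0,-0.026,0.03],"turn": [0,0,0],"grip": 1}
    - {"dp": [0,-0.026,0.03],"turn": [0,0,0],"grip": 1}
    - {"dp": [0,-0.026,0.03],"turn": [0,0,0],"grip": 1}
    - {"dp": [0,-0.026,0.03],"turn": [0,0,0],"grip": 1}
    - {"dp": [0,-0.026,0.03],"turn": [0,0,0],"grip": 1}
    - {"dp": [0,-0.026,0.03],"turn": [0,0,0],"grip": 1}
    - {"dp": [0,-0.026,0.03],"turn": [0,0,0],"grip": 1}
    - {"dp": [0,-0.026,0.03],"turn": [0,0,0],"grip": 1}

```text
clock: 0.95
position: [0.3741, 0.2276, 0.4046]
ee_rot: [0.69, 0.155, 0.69, -0.155]
contact_force: [0.0, -0.8, -0.2]
width: 0.0851
```

Request:
arm_command:
  targets:
    - {"dp": [0,-0.026,0.03],"turn": [0,0,0],"grip": 1}
    - {"dp": [0,-0.026,0.03],"turn": [0,0,0],"grip": 1}
    - {"dp": [0,-0.026,0.03],"turn": [0,0,0],"grip": 1}
    - {"dp": [0,-0.026,0.03],"turn": [0,0,0],"grip": 1}
    - {"dp": [0,-0.026,0.03],"turn": [0,0,0],"grip": 1}
    - {"dp": [0,-0.026,0.03],"turn": [0,0,0],"grip": 1}
    - {"dp": [0,-0.026,0.03],"turn": [0,0,0],"grip": 1}
    - {"dp": [0,-0.026,0.03],"turn": [0,0,0],"grip": 1}

```text
clock: 1.75
position: [0.5022, -0.0631, 0.4045]
ee_rot: [0.69, 0.155, 0.69, -0.155]
contact_force: [0.5, 0.4, 0.5]
width: 0.0855
```

Request:
arm_command:
  targets:
    - {"dp": [0,0,0],"turn": [8.3,0,0],"grip": 1}
    - {"dp": [0,0,0],"turn": [8.3,0,0],"grip": 1}
    - {"dp": [0,0,0],"turn": [8.3,0,0],"grip": 1}
    - {"dp": [0,0,0],"turn": [8.3,0,0],"grip": 1}
    - {"dp": [0,0,0],"turn": [8.3,0,0],"grip": 1}
    - {"dp": [0,0,0],"turn": [8.3,0,0],"grip": 1}
    - {"dp": [0,0,0],"turn": [8.3,0,0],"grip": 1}
    - {"dp": [0,0,0],"turn": [8.3,0,0],"grip": 1}

```text
clock: 2.55
position: [0.5018, -0.0615, 0.4044]
ee_rot: [-0.491, -0.509, -0.491, 0.509]
contact_force: [0.3, -0.2, 0.1]
width: 0.0853
```

```bash
sed -i 's/s\["width"\].round(4)/round(s["width"],4)/' h.py
python3 - <<'E'
from h import *; import cv2
goal([.56,-.20,.40],-2)
print(manip.calibration("wrist"))
cv2.imwrite("pics/c_wrist.png",manip.get_image("wrist")[:,:,::-1])
E
```

```text
turn(tool) [-0.06 -0.02  0.04] then dp in goal frame [0.0044 0.063  0.1364] dp in current frame [0.0043 0.0632 0.1364]
turn(tool) [1.7994e+02 6.0000e-02 2.0000e-02] then dp in goal frame [ 0.0044 -0.063  -0.1364] dp in current frame [0.0043 0.0632 0.1364]
t 2.55 pos [ 0.5018 -0.0615  0.4044] q [-0.26   0.171  1.647  0.     1.324 -0.224] w 0.0853 F [ 0.28 -0.18  0.1 ] tooly yaw -2.06 xdown [-0.001  0.    -1.   ]
{'fx': 309.70691628693146, 'fy': 309.70691628693146, 'cx': 315.82439224780654, 'cy': 190.7641701136152, 'R': array([[ 0.99936709, -0.03552971, -0.00174676],
       [-0.03340342, -0.95417912,  0.29736579],
       [-0.01223204, -0.29711923, -0.95476203]]), 't': array([-0.50364699, -0.08143206,  0.36652881])}
```

View pics/c_wrist.png

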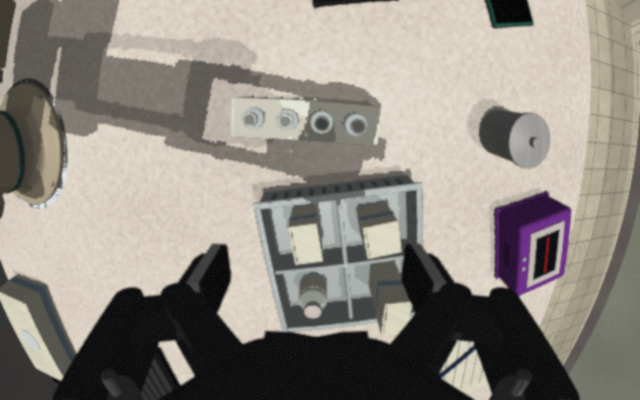

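Request:
arm_command:
  targets:
    - {"dp": [0.006,0.022,0.02],"turn": [0,0,0],"grip": 1}
    - {"dp": [0.006,0.022,0.02],"turn": [0,0,0],"grip": 1}
    - {"dp": [0.006,0.022,0.02],"turn": [0,0,0],"grip": 1}
    - {"dp": [0.006,0.022,0.02],"turn": [0,0,0],"grip": 1}
    - {"dp": [0,0,0],"turn": [0,0,0],"grip": 1}

```text
clock: 3.1
position: [0.5896, -0.1466, 0.3789]
ee_rot: [-0.493, -0.507, -0.492, 0.508]
contact_force: [-0.9, 0.4, -0.1]
width: 0.0855
```

Run:
```python
from h import *; import cv2
goal([.56,-.20,.40],-2)
np.save("wc1.npy",manip.calibration("wrist"),allow_pickle=True)
im=manip.get_image("wrist")[:,:,::-1]
cv2.imwrite("pics/d_wrist.png",im)
cv2.imwrite("pics/d_crop.png",cv2.resize(im[170:340,220:420],None,fx=4,fy=3.5,interpolation=cv2.INTER_CUBIC))
```

```text
turn(tool) [0.32 0.05 0.01] then dp in goal frame [-0.0211 -0.0277  0.0544] dp in current frame [-0.0211 -0.028   0.0543]
turn(tool) [-1.7968e+02 -1.0000e-02  8.0000e-02] then dp in goal frame [-0.0211  0.0277 -0.0544] dp in current frame [-0.0211 -0.028   0.0543]
t 3.1 pos [ 0.5896 -0.1466  0.3789] q [-3.580e-01  3.390e-01  1.476e+00 -1.000e-03  1.326e+00 -3.280e-01] w 0.0855 F [-0.92  0.44 -0.14] tooly yaw -1.68 xdown [-0.    -0.001 -1.   ]
```

View pics/d_wrist.png

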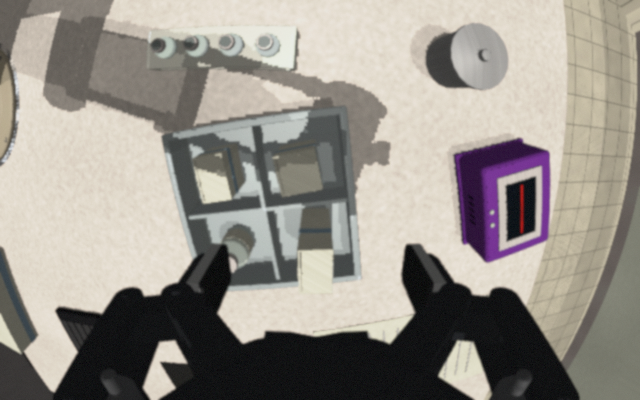

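View pics/d_crop.png

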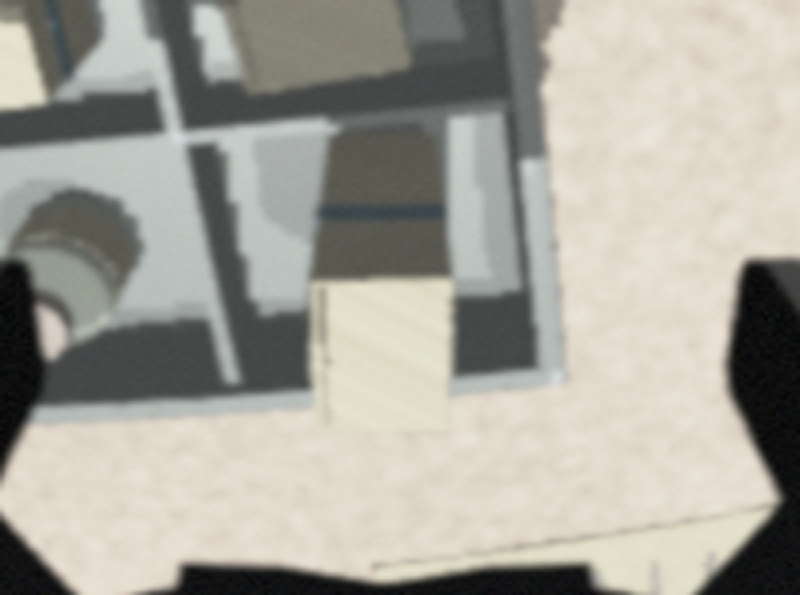

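The wrist view shows the tall carton's top face at about (316,270), clear of the fingers. The square carton is beyond it at (297,170) and the bottle is to its left at (238,245).

```bash
cat >> h.py <<'E'
def wray(c,p):
    v=np.array([(p[0]-c["cx"])/c["fx"],(p[1]-c["cy"])/c["fy"]]);th=np.linalg.norm(v)
    d=c["R"].T@np.r_[v/th*np.sin(th),np.cos(th)];return -c["R"].T@c["t"],d
def wz(c,p,z):
    o,d=wray(c,p);return o+d*(z-o[2])/d[2]
E
python3 - <<'E'
from h import *
c=np.load("wc1.npy",allow_pickle=True).item()
P=[(313,281),(452,278),(451,431),(317,429)]
f=lambda p:[(p[0]+.5)/4-.5+220,(p[1]+.5)/3.5-.5+170]
X=np.array([wz(c,f(p),.109) for p in P]);print(X.round(4),X.mean(0).round(4))
for i in range(4):
    d=X[(i+1)%4]-X[i];print(np.linalg.norm(d).round(4),np.degrees(np.arctan2(d[1],d[0])).round(1))
# height from top-camera ray + wrist ray of the centre
o,d=wray(c,np.mean([f(p) for p in P],0))
k=manip.calibration("top");tp=T((687,85),4,(240,170))
d2=k["R"].T@np.array([(tp[0]-k["cx"])/k["fx"],(tp[1]-k["cy"])/k["fy"],1]);o2=-k["R"].T@k["t"]
s=np.linalg.lstsq(np.c_[d,-d2],o2-o,rcond=None)[0];print(o+d*s[0],o2+d2*s[1])
E
```

```text
[[ 0.5727 -0.1999  0.109 ]
 [ 0.603  -0.1999  0.109 ]
 [ 0.6026 -0.2472  0.109 ]
 [ 0.5711 -0.2456  0.109 ]] [ 0.5874 -0.2232  0.109 ]
0.0303 0.0
0.0473 -90.5
0.0315 177.2
0.0457 88.0
[ 0.58730827 -0.22448428  0.10513648] [ 0.58817213 -0.22503294  0.10546372]
```

```bash
python3 -c "
from h import *
goal([.5875,-.2235,.243],-1.5)"
```

```text
turn(tool) [-0.18 -0.04  0.1 ] then dp in goal frame [0.1363 0.0013 0.0782] dp in current frame [0.1362 0.0018 0.0783]
turn(tool) [1.7982e+02 1.6000e-01 6.0000e-02] then dp in goal frame [ 0.1363 -0.0013 -0.0782] dp in current frame [0.1362 0.0018 0.0783]
t 3.15 pos [ 0.5883 -0.1453  0.3793] q [-0.357  0.337  1.478  0.     1.328 -0.328] w 0.0856 F [0.2  0.59 0.03] tooly yaw -1.68 xdown [-0.002  0.001 -1.   ]
```

Request:
arm_command:
  targets:
    - {"dp": [0,0.001,0.02],"turn": [0,0,0],"grip": 0.4}
    - {"dp": [0,0,0.02],"turn": [0,0,0],"grip": 0.4}
    - {"dp": [0,0,0.02],"turn": [0,0,0],"grip": 0.4}
    - {"dp": [0,0,0.018],"turn": [0,0,0],"grip": 0.4}
    - {"dp": [0.03,0,0],"turn": [0,0,0],"grip": 0.4}
    - {"dp": [0.03,0,0],"turn": [0,0,0],"grip": 0.4}
    - {"dp": [0,0,0],"turn": [0,0,0],"grip": 0.4}
    - {"dp": [0,0,0],"turn": [0,0,0],"grip": 0.4}

```text
clock: 3.95
position: [0.5861, -0.2223, 0.3208]
ee_rot: [-0.492, -0.507, -0.493, 0.507]
contact_force: [0.9, -0.4, -0.0]
width: 0.06
```

Run:
```python
from h import *; import cv2
for i in range(3): goal([.5875,-.2235,.243],-1.5); manip.get_image("top")
a=manip.get_image("scene")[:,:,::-1];b=manip.get_image("wrist")[:,:,::-1]
cv2.imwrite("pics/e.png",np.vstack([cv2.resize(a[180:325,170:330],(640,580),interpolation=cv2.INTER_CUBIC)]))
cv2.imwrite("pics/e_w.png",b)
```

```text
turn(tool) [-0.21 -0.03  0.04] then dp in goal frame [0.0778 0.0015 0.0012] dp in current frame [0.0778 0.0015 0.0012]
turn(tool) [1.7979e+02 6.0000e-02 5.0000e-02] then dp in goal frame [ 0.0778 -0.0015 -0.0012] dp in current frame [0.0778 0.0015 0.0012]
t 3.95 pos [ 0.5861 -0.2223  0.3208] q [-0.474  0.407  1.519  0.     1.216 -0.444] w 0.06 F [ 0.9  -0.39 -0.04] tooly yaw -1.71 xdown [-0.001  0.001 -1.   ]
turn(tool) [-0.2   0.03 -0.09] then dp in goal frame [0.0789 0.001  0.0011] dp in current frame [0.0789 0.0009 0.001 ]
turn(tool) [ 1.798e+02 -1.500e-01 -5.000e-02] then dp in goal frame [ 0.0789 -0.001  -0.0011] dp in current frame [0.0789 0.0009 0.001 ]
t 4.0 pos [ 0.5865 -0.2224  0.3219] q [-0.473  0.406  1.517  0.     1.216 -0.444] w 0.0598 F [0.56 0.29 0.12] tooly yaw -1.7 xdown [ 0.002 -0.001 -1.   ]
turn(tool) [-0.2   0.07 -0.16] then dp in goal frame [0.0795 0.0008 0.0011] dp in current frame [0.0795 0.0006 0.001 ]
turn(tool) [ 1.798e+02 -2.600e-01 -1.100e-01] then dp in goal frame [ 0.0795 -0.0008 -0.0011] dp in current frame [0.0795 0.0006 0.001 ]
t 4.05 pos [ 0.5867 -0.2224  0.3225] q [-0.473  0.406  1.517  0.     1.216 -0.444] w 0.0599 F [-0.15  0.45  0.9 ] tooly yaw -1.7 xdown [ 0.003 -0.001 -1.   ]
```

View pics/e.png

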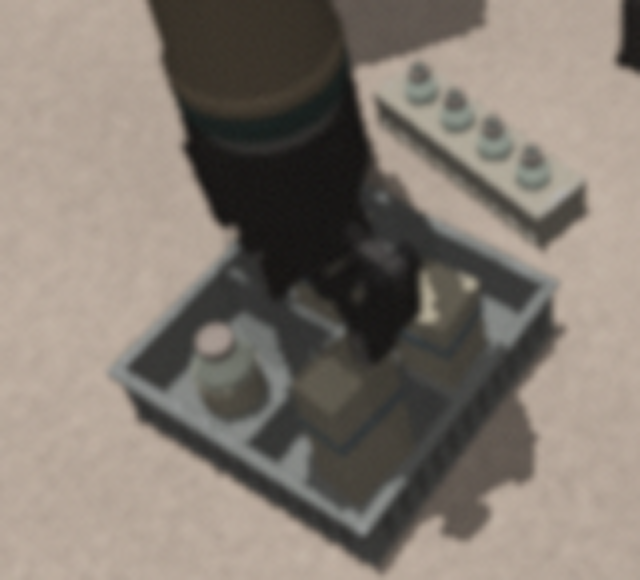

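View pics/e_w.png

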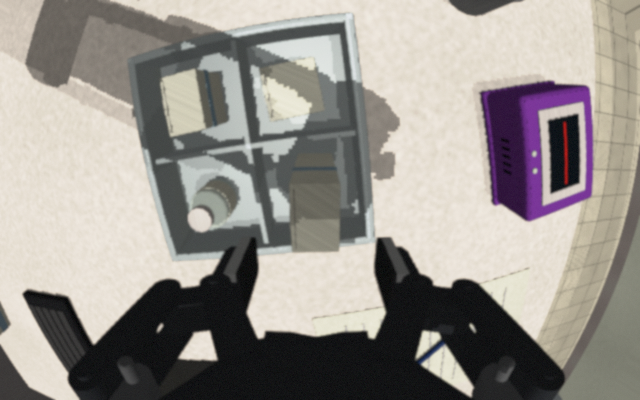

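Request:
arm_command:
  targets:
    - {"dp": [0.02,0.001,0.001],"turn": [0,0,0],"grip": 0.4}
    - {"dp": [0.02,0,0],"turn": [0,0,0],"grip": 0.4}
    - {"dp": [0.02,0,0],"turn": [0,0,0],"grip": 0.4}
    - {"dp": [0.018,0,0],"turn": [0,0,0],"grip": 0.4}
    - {"dp": [0,0,0],"turn": [0,0,0],"grip": 0.4}

```text
clock: 4.7
position: [0.5864, -0.2226, 0.241]
ee_rot: [-0.491, -0.507, -0.494, 0.508]
contact_force: [-0.7, 1.1, -0.4]
width: 0.0596
```

Run:
```python
from h import *; import cv2
goal([.5875,-.2235,.243],-1.5)
a=manip.get_image("scene")[:,:,::-1];b=manip.get_image("wrist")[:,:,::-1]
cv2.imwrite("pics/f.png",np.hstack([cv2.resize(a[210:325,190:320],(450,398),interpolation=cv2.INTER_CUBIC),cv2.resize(b[80:330,200:420],(350,398))]))
```

```text
turn(tool) [-0.2  -0.11  0.21] then dp in goal frame [-0.002   0.0011  0.0008] dp in current frame [-0.002   0.0011  0.0008]
turn(tool) [1.798e+02 3.300e-01 1.700e-01] then dp in goal frame [-0.002  -0.0011 -0.0008] dp in current frame [-0.002   0.0011  0.0008]
t 4.7 pos [ 0.5864 -0.2226  0.241 ] q [-0.474  0.479  1.617  0.     1.049 -0.444] w 0.0596 F [-0.66  1.13 -0.45] tooly yaw -1.7 xdown [-0.004  0.002 -1.   ]
```

View pics/f.png

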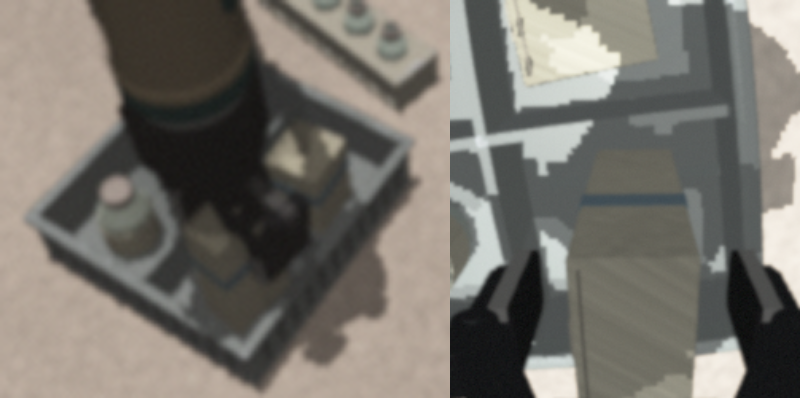

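The carton sits midway between the pads and nothing is touching, so I'll close.

Request:
arm_command:
  targets:
    - {"dp": [0,0,0],"turn": [0,0,0],"grip": 0}
    - {"dp": [0,0,0],"turn": [0,0,0],"grip": -0.3}
    - {"dp": [0,0,0],"turn": [0,0,0],"grip": -0.6}
    - {"dp": [0,0,0],"turn": [0,0,0],"grip": -0.6}
    - {"dp": [0,0,0],"turn": [0,0,0],"grip": -0.6}
    - {"dp": [0,0,0],"turn": [0,0,0],"grip": -0.6}
  grip_force: 30

```text
clock: 5.4
position: [0.5875, -0.2233, 0.2439]
ee_rot: [0.493, 0.508, 0.492, -0.507]
contact_force: [-0.1, 0.5, 6.1]
width: 0.0317
```

Request:
arm_command:
  targets:
    - {"dp": [-0.01,0,0],"turn": [0,0,0],"grip": -0.6}
    - {"dp": [-0.015,0,0],"turn": [0,0,0],"grip": -0.6}
    - {"dp": [-0.02,0,0],"turn": [0,0,0],"grip": -0.6}
    - {"dp": [0,0,0],"turn": [0,0,0],"grip": -0.6}

```text
clock: 5.8
position: [0.588, -0.2235, 0.2906]
ee_rot: [0.494, 0.508, 0.491, -0.507]
contact_force: [-0.2, -0.5, -0.6]
width: 0.0313
```

Run:
```python
from h import *; import cv2
goal([.5875,-.2235,.383],-1.5)
a=manip.get_image("scene")[:,:,::-1];b=manip.get_image("wrist")[:,:,::-1]
cv2.imwrite("pics/g.png",np.hstack([cv2.resize(a[210:325,190:320],(450,398),interpolation=cv2.INTER_CUBIC),cv2.resize(b[80:330,200:420],(350,398))]))
```

```text
turn(tool) [-0.21  0.13 -0.29] then dp in goal frame [-0.0924 -0.0005 -0.    ] dp in current frame [-0.0924 -0.      0.0002]
turn(tool) [179.79  -0.46  -0.21] then dp in goal frame [-0.0924  0.0005  0.    ] dp in current frame [-0.0924 -0.      0.0002]
t 5.8 pos [ 0.588  -0.2235  0.2906] q [-0.474  0.433  1.558  0.     1.145 -0.444] w 0.0313 F [-0.16 -0.51 -0.57] tooly yaw -1.71 xdown [ 0.005 -0.002 -1.   ]
```

View pics/g.png

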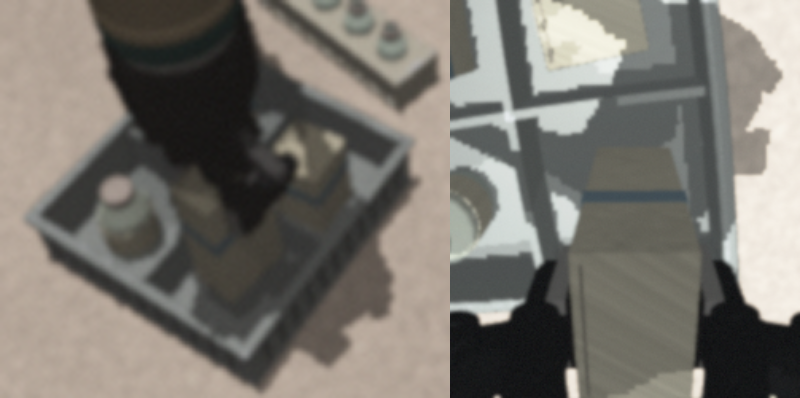

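Request:
arm_command:
  targets:
    - {"dp": [-0.025,0,0],"turn": [0,0,0],"grip": -0.6}
    - {"dp": [-0.025,0,0],"turn": [0,0,0],"grip": -0.6}
    - {"dp": [-0.025,0,0],"turn": [0,0,0],"grip": -0.6}
    - {"dp": [-0.015,0,0],"turn": [0,0,0],"grip": -0.6}
    - {"dp": [0,0,0],"turn": [-4,0,0],"grip": -0.6}
    - {"dp": [0,0,0],"turn": [-3.5,0,0],"grip": -0.6}
    - {"dp": [0,0,0],"turn": [0,0,0],"grip": -0.6}

```text
clock: 6.6
position: [0.5868, -0.223, 0.3763]
ee_rot: [0.524, 0.474, 0.525, -0.474]
contact_force: [0.0, -0.1, -0.9]
width: 0.032
```

Run:
```python
from h import *; import cv2
goal([.552,.193,.38],6)
b=manip.get_image("wrist")[:,:,::-1]
cv2.imwrite("pics/h.png",b)
```

```text
turn(tool) [-0.22 -0.08  0.12] then dp in goal frame [-0.0037  0.0088 -0.4173] dp in current frame [-0.0031  0.0072 -0.4174]
turn(tool) [1.7978e+02 1.9000e-01 1.3000e-01] then dp in goal frame [-0.0037 -0.0088  0.4173] dp in current frame [-0.0031  0.0072 -0.4174]
t 6.6 pos [ 0.5868 -0.223   0.3763] q [-0.474  0.372  1.432  0.     1.34  -0.575] w 0.032 F [ 0.02 -0.12 -0.91] tooly yaw 5.78 xdown [-0.002  0.001 -1.   ]
```

View pics/h.png

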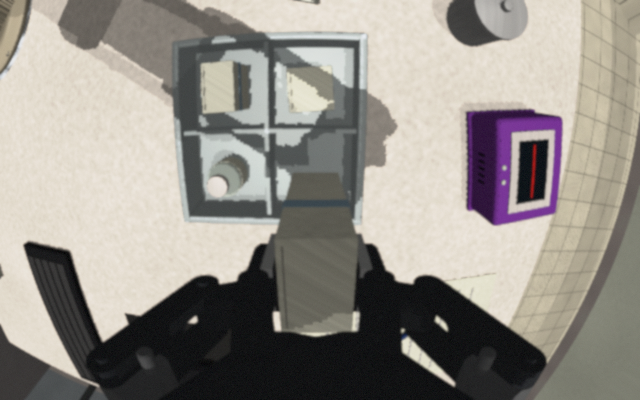

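Request:
arm_command:
  targets:
    - {"dp": [0,0,-0.03],"turn": [0,0,0],"grip": -0.6}
    - {"dp": [0,0.001,-0.045],"turn": [0,0,0],"grip": -0.6}
    - {"dp": [0,0.001,-0.045],"turn": [0,0,0],"grip": -0.6}
    - {"dp": [0,0.001,-0.045],"turn": [0,0,0],"grip": -0.6}
    - {"dp": [0,0.001,-0.045],"turn": [0,0,0],"grip": -0.6}
    - {"dp": [0,0.001,-0.045],"turn": [0,0,0],"grip": -0.6}
    - {"dp": [0,0.001,-0.03],"turn": [0,0,0],"grip": -0.6}
    - {"dp": [0,0,0],"turn": [0,0,0],"grip": -0.6}

```text
clock: 7.45
position: [0.5635, 0.0646, 0.377]
ee_rot: [0.524, 0.473, 0.526, -0.473]
contact_force: [0.5, -0.4, 0.1]
width: 0.0317
```

Run:
```python
from h import *; import cv2
goal([.552,.193,.38],6)
np.save("wc2.npy",manip.calibration("wrist"),allow_pickle=True)
b=manip.get_image("wrist")[:,:,::-1]
cv2.imwrite("pics/i.png",b)
cv2.imwrite("pics/i_c.png",cv2.resize(b[30:190,230:430],None,fx=4,fy=3.5,interpolation=cv2.INTER_CUBIC))
```

```text
turn(tool) [-0.02 -0.13  0.08] then dp in goal frame [-0.003   0.002  -0.1289] dp in current frame [-0.0027  0.0019 -0.1289]
turn(tool) [1.7998e+02 1.3000e-01 2.1000e-01] then dp in goal frame [-0.003  -0.002   0.1289] dp in current frame [-0.0027  0.0019 -0.1289]
t 7.45 pos [0.5635 0.0646 0.377 ] q [-0.009  0.281  1.567  0.002  1.295 -0.114] w 0.0317 F [ 0.5  -0.44  0.11] tooly yaw 5.98 xdown [-0.002  0.002 -1.   ]
```

View pics/i.png

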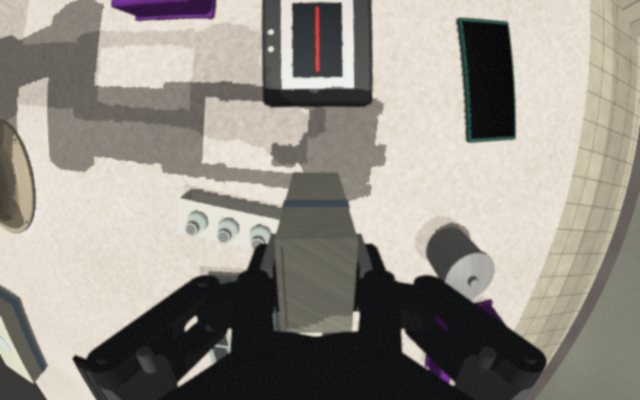

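View pics/i_c.png

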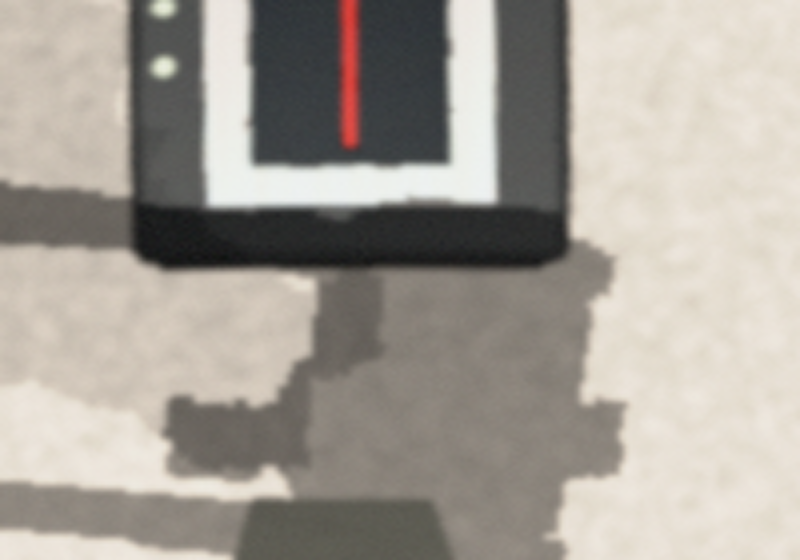

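Run:
```python
import cv2
b=cv2.imread("pics/i.png")
cv2.imwrite("pics/i_c2.png",cv2.resize(b[0:110,250:390],None,fx=5,fy=5,interpolation=cv2.INTER_CUBIC))
```

```text
(no output)
```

View pics/i_c2.png

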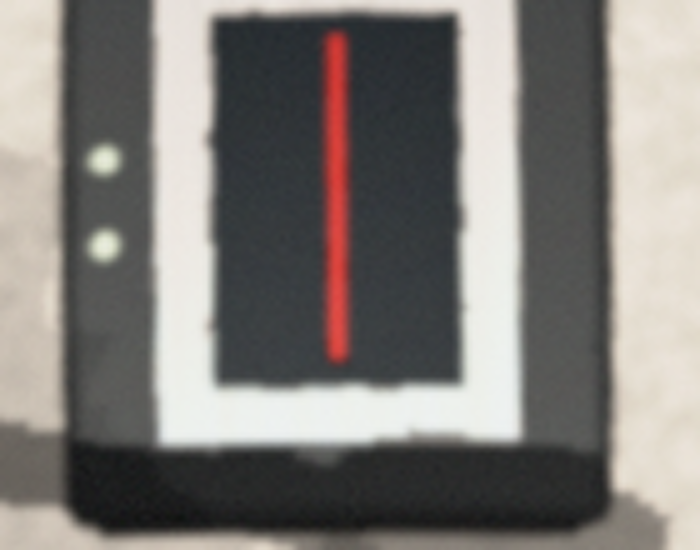

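Run:
```python
from h import *
c=np.load("wc2.npy",allow_pickle=True).item()
P=[(212,16),(456,16),(462,383),(215,383),(336,33),(338,360)]
X=np.array([wz(c,T(p,5,(250,0)),.07) for p in P]);print(X.round(4),X[:4].mean(0).round(4),X[4:].mean(0))
for i,j in ((0,1),(1,2),(2,3),(3,0),(5,4)):
    d=X[j]-X[i];print(np.linalg.norm(d).round(4),np.degrees(np.arctan2(d[1],d[0])).round(1))
```

```text
[[0.5254 0.2242 0.07  ]
 [0.5681 0.2287 0.07  ]
 [0.5762 0.1609 0.07  ]
 [0.5332 0.1564 0.07  ]
 [0.5475 0.2229 0.07  ]
 [0.5542 0.1625 0.07  ]] [0.5507 0.1926 0.07  ] [0.55082589 0.19268794 0.07      ]
0.043 6.0
0.0683 -83.2
0.0432 -173.9
0.0683 96.6
0.0607 96.3
```

Request:
arm_command:
  targets:
    - {"dp": [0,0,-0.03],"turn": [-0.4,0,0],"grip": -0.6}
    - {"dp": [0,0,-0.035],"turn": [0,0,0],"grip": -0.6}
    - {"dp": [0,0.001,-0.035],"turn": [0,0,0],"grip": -0.6}
    - {"dp": [0,0,-0.02],"turn": [0,0,0],"grip": -0.6}
    - {"dp": [0,0,-0.008],"turn": [0,0,0],"grip": -0.6}
    - {"dp": [0.02,0,0],"turn": [0,0,0],"grip": -0.6}
    - {"dp": [0,0,0],"turn": [0,0,0],"grip": -0.6}
    - {"dp": [0,0,0],"turn": [0,0,0],"grip": -0.6}

```text
clock: 8.3
position: [0.552, 0.1872, 0.3573]
ee_rot: [0.526, 0.472, 0.526, -0.473]
contact_force: [0.3, -0.4, -0.5]
width: 0.0318
```

Run:
```python
from h import *; import cv2
goal([.551,.1927,.329],6.3)
a=manip.get_image("scene")[:,:,::-1];goal([.551,.1927,.329],6.3);b=manip.get_image("wrist")[:,:,::-1];t=manip.get_image("top")[:,:,::-1]
goal([.551,.1927,.329],6.3)
cv2.imwrite("pics/j_full.png",a)
cv2.imwrite("pics/j.png",cv2.resize(a[90:220,300:420],None,fx=4.6,fy=4.6,interpolation=cv2.INTER_CUBIC))
cv2.imwrite("pics/j_w.png",b);cv2.imwrite("pics/j_t.png",cv2.resize(t[150:270,220:380],None,fx=4.6,fy=4.6,interpolation=cv2.INTER_CUBIC))
```

```text
turn(tool) [-0.2   0.05  0.08] then dp in goal frame [ 0.0283 -0.0004 -0.0056] dp in current frame [ 0.0283 -0.0004 -0.0056]
turn(tool) [ 1.798e+02  1.200e-01 -8.000e-02] then dp in goal frame [0.0283 0.0004 0.0056] dp in current frame [ 0.0283 -0.0004 -0.0056]
t 8.3 pos [0.552  0.1872 0.3573] q [ 2.080e-01  3.180e-01  1.565e+00 -1.000e-03  1.261e+00  1.020e-01] w 0.0318 F [ 0.26 -0.41 -0.51] tooly yaw 6.1 xdown [-0.001 -0.001 -1.   ]
turn(tool) [-0.2   0.03 -0.  ] then dp in goal frame [ 0.0289 -0.0006 -0.0054] dp in current frame [ 0.0289 -0.0006 -0.0055]
turn(tool) [ 1.798e+02 -1.000e-02 -4.000e-02] then dp in goal frame [0.0289 0.0006 0.0054] dp in current frame [ 0.0289 -0.0006 -0.0055]
t 8.35 pos [0.5522 0.1874 0.3579] q [ 0.208  0.317  1.564 -0.     1.261  0.102] w 0.0317 F [ 0.78 -0.5  -0.62] tooly yaw 6.1 xdown [ 0. -0. -1.]
turn(tool) [-0.18  0.   -0.07] then dp in goal frame [ 0.0294 -0.0007 -0.0051] dp in current frame [ 0.0294 -0.0007 -0.0051]
turn(tool) [ 1.7982e+02 -1.2000e-01 -1.0000e-02] then dp in goal frame [0.0294 0.0007 0.0051] dp in current frame [ 0.0294 -0.0007 -0.0051]
t 8.45 pos [0.5522 0.1877 0.3584] q [ 0.208  0.317  1.563 -0.     1.26   0.102] w 0.0315 F [ 0.27  0.43 -0.97] tooly yaw 6.12 xdown [ 0.001  0.    -1.   ]
```

View pics/j.png

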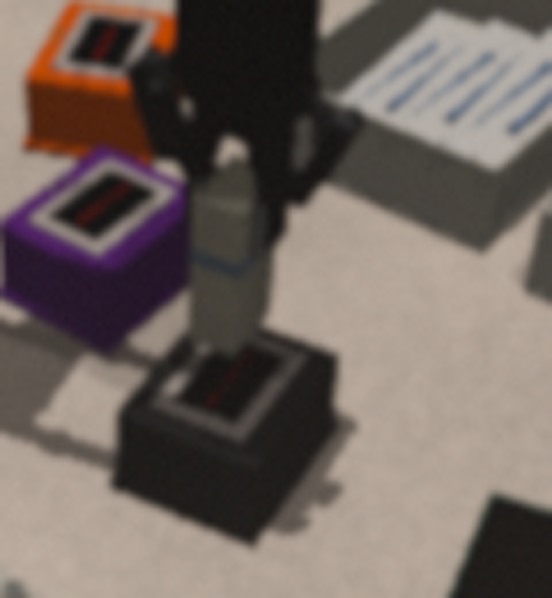

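View pics/j_w.png

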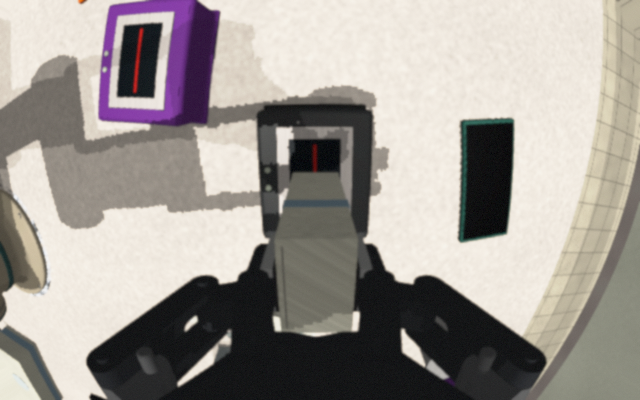

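View pics/j_t.png

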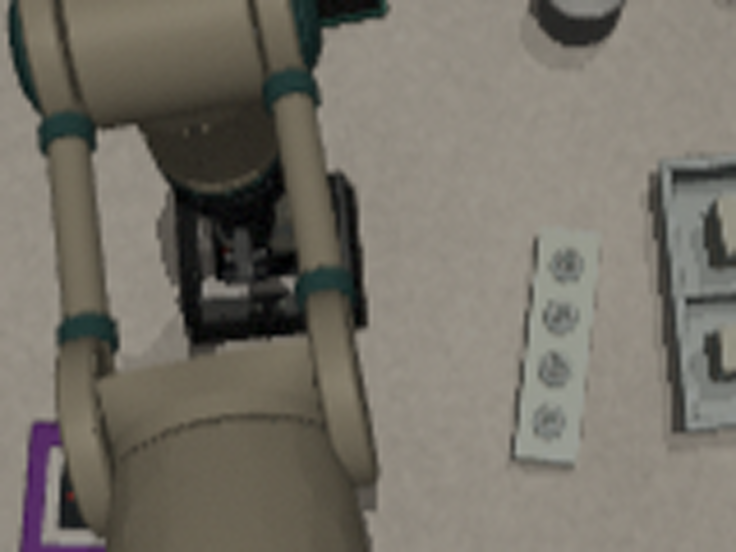

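Run:
```python
import cv2
b=cv2.imread("pics/j_w.png")
cv2.imwrite("pics/k_w.png",cv2.resize(b[130:250,255:385],None,fx=5,fy=5,interpolation=cv2.INTER_CUBIC))
b=cv2.imread("pics/j_full.png")
cv2.imwrite("pics/k_s.png",cv2.resize(b[115:195,320:385],None,fx=7,fy=7,interpolation=cv2.INTER_CUBIC))
```

```text
(no output)
```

View pics/k_w.png

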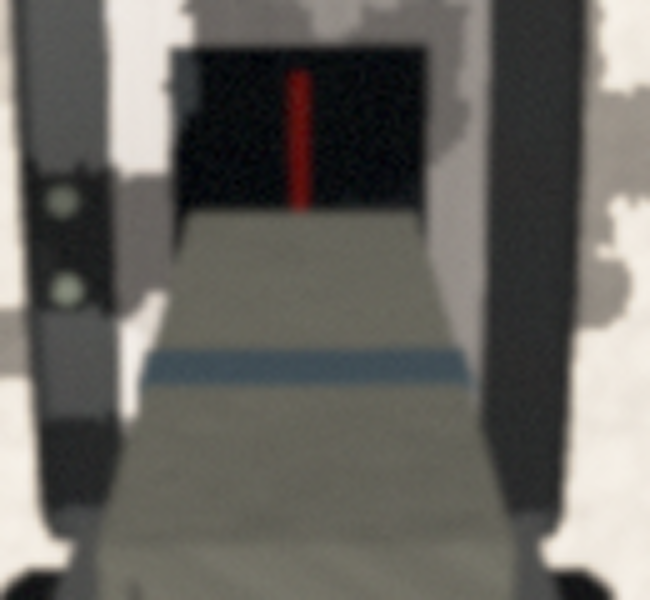

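View pics/k_s.png

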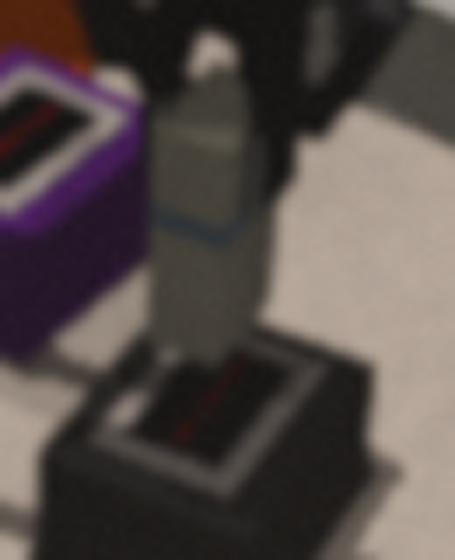

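```bash
cat > fit.py <<'E'
from h import *
from scipy.optimize import least_squares
def pj(c,X,fish):
    v=c["R"]@X+c["t"]
    if fish:
        r=np.hypot(v[0],v[1]);th=np.arctan2(r,v[2]);m=v[:2]/r*th
    else: m=v[:2]/v[2]
    return np.array([c["cx"]+c["fx"]*m[0],c["cy"]+c["fy"]*m[1]])
def corner(p,sx,sy,z): return np.array(p[:3])+Ro.from_rotvec(p[3:]).as_matrix()@np.array([sx*.016,sy*.024,z])
def fit(obs,p0):
    W=manip.calibration("wrist");S=manip.calibration("scene")
    f=lambda p:np.concatenate([ (pj(W if w else S,corner(p,*k),w)-np.array(u)) for w,k,u in obs]+[np.array(p[3:5])*20])
    r=least_squares(f,p0);p=r.x
    print("bottom centre",p[:3].round(4),"rotvec deg",np.degrees(p[3:]).round(2)); print("res px",r.fun.round(2)); print("pred0",[pj(W if w else S,corner(p0,*k),w).round(1) for w,k,u in obs])
    return p
E
python3 - <<'E'
from fit import *
w=lambda p:T(p,5,(255,130)); s=lambda p:T(p,7,(320,115))
obs=[(1,(-1,1,0),w((185,210))),(1,(1,1,0),w((417,210))),(1,(-1,1,.105),w((103,543))),(1,(1,1,.105),w((512,540))),(0,(1,-1,0),s((210,367))),(0,(-1,-1,0),s((153,337)))]
print([o[2] for o in obs])
fit(obs,[.552,.187,.12,0,0,np.radians(6)])
E
```

```text
[[291.6, 171.6], [338.0, 171.6], [275.2, 238.2], [357.0, 237.6], [349.57142857142856, 167.0], [341.42857142857144, 162.71428571428572]]
bottom centre [0.5522 0.1869 0.1167] rotvec deg [0.1  0.46 6.16]
res px [ 0.35 -0.07 -0.38 -0.19 -1.15 -0.12  1.17  0.14  0.64  0.96 -1.5   1.26
  0.03  0.16]
pred0 [array([291.4, 172.4]), array([337.7, 172.5]), array([270.4, 240.9]), array([356.7, 241.1]), array([350.2, 167. ]), array([339.9, 163. ])]
```

The fit puts the carton bottom centre at (0.552, 0.187, 0.117), upright, at 6.2° yaw. It needs 5 to 6 mm more in y and about 28 mm down.

Request:
arm_command:
  targets:
    - {"dp": [0,-0.0005,-0.003],"turn": [0,0,0],"grip": -0.6}
    - {"dp": [0,0,-0.0025],"turn": [0,0,0],"grip": -0.6}
    - {"dp": [0.01,0,0],"turn": [0,0,0],"grip": -0.6}
    - {"dp": [0.01,0,0],"turn": [0,0,0],"grip": -0.6}
    - {"dp": [0.007,0,0],"turn": [0,0,0],"grip": -0.6}
    - {"dp": [0,0,0],"turn": [0,0,0],"grip": -0.6}
    - {"dp": [0,0,0],"turn": [0,0,0],"grip": -0.6}
    - {"dp": [0,0,0],"turn": [0,0,0],"grip": -0.6}

```text
clock: 9.25
position: [0.5509, 0.1939, 0.3309]
ee_rot: [0.526, 0.472, 0.526, -0.472]
contact_force: [0.1, 0.2, 0.1]
width: 0.0316
```

Run:
```python
from h import *; import cv2
ps=[]
a=manip.get_image("scene")[:,:,::-1];goal([.551,.1927,.33],6.3);b=manip.get_image("wrist")[:,:,::-1];goal([.551,.1927,.33],6.3)
for i in range(4): manip.get_image("top"); ps.append(manip.get_state()["position"])
print(np.mean(ps,0),np.std(ps,0))
cv2.imwrite("pics/l_full.png",a);cv2.imwrite("pics/l_wf.png",b)
cv2.imwrite("pics/l_w.png",cv2.resize(b[130:250,255:385],None,fx=5,fy=5,interpolation=cv2.INTER_CUBIC))
cv2.imwrite("pics/l_s.png",cv2.resize(a[115:195,320:385],None,fx=7,fy=7,interpolation=cv2.INTER_CUBIC))
```

```text
turn(tool) [-0.11 -0.01 -0.05] then dp in goal frame [ 0.0011 -0.      0.0012] dp in current frame [ 0.0011 -0.      0.0012]
turn(tool) [ 1.7989e+02 -8.0000e-02  1.0000e-02] then dp in goal frame [ 0.0011  0.     -0.0012] dp in current frame [ 0.0011 -0.      0.0012]
t 9.3 pos [0.5509 0.1939 0.3311] q [0.219 0.338 1.603 0.    1.2   0.111] w 0.0318 F [ 0.37  0.28 -0.72] tooly yaw 6.19 xdown [ 0.001  0.    -1.   ]
turn(tool) [-0.12 -0.01 -0.05] then dp in goal frame [0.0011 0.     0.0012] dp in current frame [0.0011 0.     0.0012]
turn(tool) [ 1.7988e+02 -8.0000e-02  2.0000e-02] then dp in goal frame [ 0.0011 -0.     -0.0012] dp in current frame [0.0011 0.     0.0012]
t 9.35 pos [0.5509 0.1939 0.3311] q [0.219 0.338 1.603 0.    1.2   0.111] w 0.032 F [-0.17  0.27 -0.72] tooly yaw 6.18 xdown [ 0.001  0.    -1.   ]
[0.55075047 0.19386085 0.33104615] [3.62362326e-05 1.08306829e-05 6.16894019e-05]
```

View pics/l_w.png

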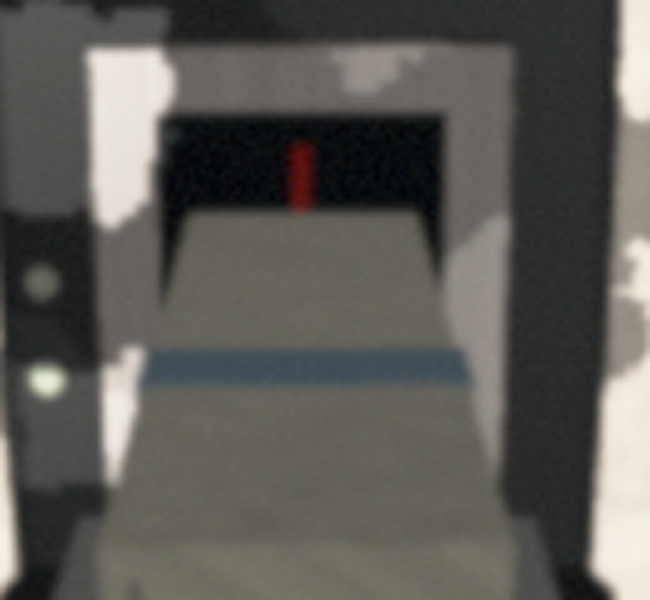

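View pics/l_s.png

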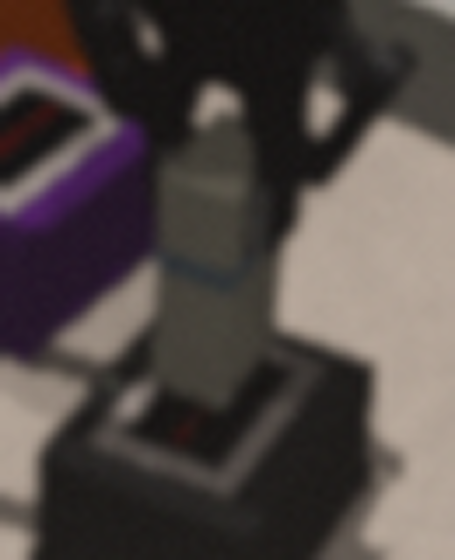

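View pics/l_full.png

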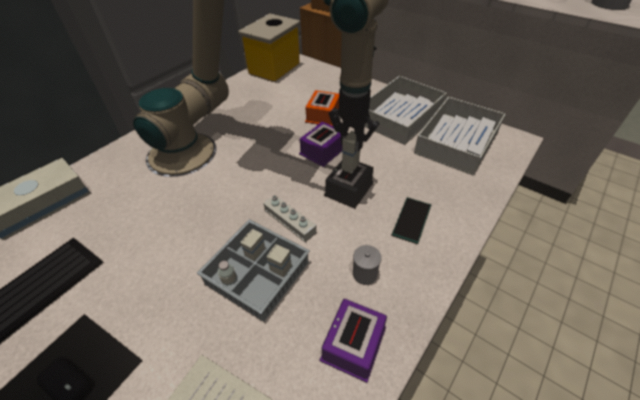

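Run:
```python
from fit import *
w=lambda p:T(p,5,(255,130)); s=lambda p:T(p,7,(320,115))
obs=[(1,(-1,1,0),w((187,210))),(1,(1,1,0),w((417,210))),(1,(-1,1,.105),w((103,543))),(1,(1,1,.105),w((512,540))),(0,(1,-1,0),s((212,408))),(0,(-1,-1,0),s((155,383)))]
p=fit(obs,[.551,.1935,.091,0,0,np.radians(6)])
c=manip.calibration("wrist")
A,B=wz(c,w((162,116)),.07),wz(c,w((445,114)),.07)
print("window far edge",A,B,np.linalg.norm(B-A)); ax=np.array([-np.sin(np.radians(6.2)),np.cos(np.radians(6.2)),0])
W=(A+B)/2-.035*ax; print("window centre from far edge",W, "carton-window",(p[:3]-W).round(4))
```

```text
bottom centre [0.5506 0.193  0.0887] rotvec deg [0.16 0.44 6.26]
res px [ 0.19 -0.04 -0.25 -0.16 -0.96 -0.13  0.97  0.14  0.68  1.18 -1.22  0.81
  0.06  0.15]
pred0 [array([292.7, 171.6]), array([338.7, 171.7]), array([272.7, 238.5]), array([358.2, 238.8]), array([350.7, 173.3]), array([340.7, 169.4])]
window far edge [0.52589977 0.22451783 0.07      ] [0.56831183 0.22943781 0.07      ] 0.0426964776799646
window centre from far edge [0.55088577 0.19218254 0.07      ] carton-window [-0.0003  0.0008  0.0187]
```

The carton is centred to within about 1 mm, with its bottom 19 to 21 mm above the glass. The other goods look unmoved in the scene view, so I'll sign off.

Run:
```python
from h import *
s=manip.get_state();print(s["clock"],abs(s["qd"]).max(),s["width"],s["contact_force"]);print(manip.sign_off())
```

```text
9.55 0.0016659341827504276 0.03144606243613582 [-0.96780888  0.85020521 -0.18237615]
the job is handed in; nothing more can be done
None
```

I gripped the tallest carton across its 32 mm side, lifted it out of the basket, carried it over the vial rack and am holding it over the black reader's window. I handed the job in at 9.55 s.

- **Centring:** the carton is within about 1 mm of the window centre, both from fitting its corners in the wrist and scene views.
- **Angle:** its wide side runs along the window's long side, at 6.2–6.3° yaw for both. Tilt is about 0.5°, close to what the fit can resolve.
- **Height:** the fit puts the bottom 19 mm above the glass, and the arm's own pose puts it at 22 mm. The two differ by about 3 mm and bracket the 2 cm asked for.
- **Hold:** the arm was still, the opening was 31–32 mm (the carton's width), and the force readings were at noise level.
- **Other goods:** they look unmoved in the final scene view; I judged this by eye and did not re-measure them. The highest force reading I saw was about 6 N, while the fingers closed.

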